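# Fit the drill-guide plates over two lock cases

## Task

Fit both drill-guide plates onto the drilling fixture: each plate goes on the pair of dowels that its two holes match, the long plate on the wider pair and the short plate on the closer pair. Lower each one gently over both dowels, without dropping it, until it sits flat and fully home on its rest bars, then let go. Leave the padlock and the screwdriver where they are.

Things in the scene. Friction and masses are not known exactly. Their poses are not given: they have to be found in the camera images.
- long_plate_grip (a point): Centre of the upright grip block of the long drill-guide plate (loose, aluminium, 170 x 70 x 8 mm). The block, on the middle of the plate, is 60 mm long (x), 18 mm wide (y) and spans 8 to 58 mm above the plate's underside; this point is 33 mm above it. z up; x runs lengthwise through both holes. Lies flat on the bench at the start.
- short_plate_grip (a point): Centre of the upright grip block of the short drill-guide plate (loose, aluminium, 130 x 70 x 8 mm). The block, on the middle of the plate, is 60 mm long (x), 18 mm wide (y) and spans 8 to 58 mm above the plate's underside; this point is 33 mm above it. z up; x runs lengthwise through both holes. Lies flat on the bench at the start.
- long_station (a point): Wider station of the fixture: point midway between its two dowels, level with the flat rest bars the plate sits on (34 mm above the bench). x along the line of dowels, 130 mm apart, z up. Dowels: upright steel pins, 10 mm diameter, 30 mm above the rest bars, top 8 mm tapered. A seated plate has its grip centre 33 mm above this point.
- short_station (a point): Closer station of the fixture: point midway between its two dowels, level with the flat rest bars the plate sits on (34 mm above the bench). x along the line of dowels, 90 mm apart, z up. Dowels: upright steel pins, 10 mm diameter, 30 mm above the rest bars, top 8 mm tapered. A seated plate has its grip centre 33 mm above this point.
- fixture: The drilling fixture: dark steel base 220 x 236 x 20 mm fixed to the bench, origin at the centre of its underside, x along the dowel lines. Two stations side by side, at y = +58 mm (wider) and -58 mm (closer). Each has two rest bars with a dowel on each and a lock case lying between them, 3 mm lower.
- long_plate: The long plate, about 0.4 kg: origin at the centre of its underside, x along its length, z up. Two round through holes of 13.5 mm diameter lie on its lengthwise centre line, 65 mm either side of the middle (130 mm apart); it is the same after half a turn.
- short_plate: The short plate, about 0.4 kg: origin at the centre of its underside, x along its length, z up. Two round through holes of 13.5 mm diameter lie on its lengthwise centre line, 45 mm either side of the middle (90 mm apart); it is the same after half a turn.
- padlock: Bystander: brass padlock lying flat, about 95 x 56 x 26 mm; origin under the middle of its body.
- screwdriver: Bystander: screwdriver 200 mm long lying on the bench between plates and fixture, roughly along world x, about 30 mm high at most; origin at its underside.
There are look-alikes about, which are no part of the job. What is shaped like the short_plate but pink or purple is not meant.

How it is judged:
At the end, for the whole second after the job is handed in: Each plate is on its own station with both dowels through its holes: grip centre within 6 mm horizontally of the station's middle, 30 to 35.5 mm above the rest level (33 is home), tilted under 0.04 rad, lengthwise axis within 0.06 rad of the dowel line (either way round), at rest (horizontal distance between long_plate_grip and long_station below 0.006 m and z of long_plate_grip in the frame of long_station between 0.03 and 0.0355 m and angle between each of long_plate_grip, short_plate_grip's own z axis and vertical below 0.04 rad and angle between the x axis of long_plate_grip and the x axis of long_station, either way round below 0.06 rad and linear speed of each of long_plate, short_plate below 0.02 m/s and horizontal distance between short_plate_grip and short_station below 0.006 m and z of short_plate_grip in the frame of short_station between 0.03 and 0.0355 m and angle between the x axis of short_plate_grip and the x axis of short_station, either way round below 0.06 rad); the robot touches nothing.
It fails at once if the long plate falls or is slammed down onto its station (faster than 0.5 m/s below the dowel tops) (horizontal distance between long_plate_grip and long_station below 0.04 m and z of long_plate_grip in the frame of long_station below 0.063 m and linear speed of long_plate above 0.5 m/s).
It fails at once if the short plate falls or is slammed down onto its station (faster than 0.5 m/s below the dowel tops) (horizontal distance between short_plate_grip and short_station below 0.04 m and z of short_plate_grip in the frame of short_station below 0.063 m and linear speed of short_plate above 0.5 m/s).
It fails at once if the padlock or the screwdriver is shifted by more than 30 mm (distance of any of padlock, screwdriver from where it was at the start of the episode above 0.03 m).
It also fails if it takes over 67 s, if anything falls off the work surface, if the arm or the gripper's body presses on something with over 40 N, if the wrist force passes 120 N, or if a joint passes its speed limit or range.

## Robot

A 6-joint arm with a two-finger parallel gripper is mounted at the origin on the work surface. World frame = base frame: x ahead of the robot, y to its left, z up, the work surface at z = 0. Lengths are in m, angles in rad, forces in N, time in s.
With the tool pointing down it reaches from about 0.2 to 0.875 m from the base axis. Payload 3.4 kg.
Tool frame: the origin (TCP) lies on the centre line of the jaws, within the pads' length; the fingertips stand 17 mm ahead of it and the grasp point (between the pads) lies 2 mm behind it; z points along the fingers, y is the line along which they close (so a half turn about z gives the same grasp; the last joint's range is limited). The gripper opens to 94 mm and grips with 3 to 60 N. Pads are 16 mm wide; open, the fingers measure 119 mm over their backs; the gripper's body (75 mm by 177 mm) begins 78 mm behind the grasp point.
Start: joints at [1.109, 0.276, 1.505, -0, 1.361, -0.121], TCP at [0.192, 0.542, 0.222] pointing down, gripper open.
Joint ranges: [-2.89, 2.89], [-0.75, 2.08], [0.22, 2.7], [-1.18, 4.32], [0.11, 2.71], [-2.7, 2.7]. Speed limits (rad/s): [2.57, 2.57, 3.14, 3.14, 3.14, 3.14].

## Interface

Orientations are given as a rotation vector (axis times angle).
In Python, from plant import arm gives the robot as it stands.
- The arm moves only by the tool apply_moves, never from a script. Its argument "plan" is one flat list of numbers, 6 for each row, row after row: the shift along the tool's x, y, z in units of 3 cm (1.0 is 3 cm), then the turn, a rotation vector about the tool's x, y, z in units of pi rad (1.0 is pi rad). In form: [tx, ty, tz, wx, wy, wz, tx, ty, tz, wx, wy, wz, ...]. A call has 1 to 10 rows; each row shifts and turns the commanded pose from where the row before left it, along the tool's axes as they then stand; what a row does not reach is not made up. A row lasts 1/8 s, in which the tool goes at most 62.5 mm and 10.7 degrees, less where a joint would pass 70% of its speed; a pose out of reach is approached as far as the arm can. A call with a number of a shift or a turn outside -1 to 1 is refused whole. A call with a gripper value outside its range is refused whole. "grip" is the gripper's target within -1 to 1 (fully open at 1, half-way at 0, shut at -1), set as the call begins (left out, the last holds). The fingers move at their own pace and stop on an object; "grip_force" is the grip in N (left out, the last holds). Time passes only in rows, so rows that do not move let the fingers close. It gives the time, the measured TCP pose, the force, the opening and the grip force at its end, in the units of the state.
- arm.get_state(): the state, without advancing time (a new reading comes with each control period).
- arm.camera(name): name is "side" or "top"; returns (picture, depth): 420x560x3 uint8, red, green, blue; 420x560 float32, m along the optical axis (not along the pixel's ray), 0 where there is no reading.
- arm.get_calibration(name): a dict with "fx", "fy", "cx", "cy" (pixels), "R" (3x3) and "t" (3): a world point X has camera coordinates R X + t. Camera axes: x right, y down, z forward; pixel columns grow to the right and rows downward; lengths in m; the calibration is good to about 2 mm. A picture is of the moment at which its call begins. get_calibration takes no time and is no camera call.
- arm.sign_off(): hands the job in; it is judged then, once.
The state is a dict: "time_s": time; "joint_pos": joint angles; "dq": joint speeds; "effort": joint torques, N m; "tcp_pos": TCP position; "tool_rot": TCP orientation; "contact_force": force on the tool from outside, world axes, zero at the start; "ft_torque": the same for the moment, N m; "finger_gap": opening from 0.0 (shut) to 1.0 (fully open); "grip_force": force on a finger pad.
Only numpy, scipy, OpenCV 4.12 (cv2) and the standard library are available. Lean on these libraries where they do the work, as an engineer would, in place of code of your own. Each camera call takes 0.05 s, during which the arm holds its last target. There are 200 camera calls.

## Working session

There is one attempt and no reset: what is moved stays moved. The work goes in short steps, Python scripts to look and compute and a tool call to move; the robot and the scene stay as the last step left them, time stands still between calls to the robot, and variables do not carry over. Pictures are saved under pics/ and viewed, at most 10 in all, crops included, and the job is handed in when it is done.

Besides the shell and the picture viewer there is one more tool, called after "Request:" as name(argument=value, ...), one argument or row to a line, values as JSON. apply_moves: Moves the arm, as the interface text tells. Its arguments: {"type":"object","properties":{"plan":{"type":"array"},"grip":{"type":"number"},"grip_force":{"type":"number"}},"required":["plan"]}

```bash
mkdir -p pics
cat > h.py <<'E'
import numpy as np, cv2
from plant import arm
def snap(n,name):
    p,d=arm.camera(n); cv2.imwrite('pics/'+name+'.png',p[:,:,::-1]); np.savez('/tmp/'+name,p=p,d=d); return p,d
def P(cam,d,u,v):
    c=arm.get_calibration(cam); z=d[v,u] if not np.isscalar(d) else d
    X=np.array([(u-c['cx'])/c['fx']*z,(v-c['cy'])/c['fy']*z,z]); return c['R'].T@(X-c['t'])
def atz(cam,u,v,z):
    c=arm.get_calibration(cam); r=c['R'].T@np.array([(u-c['cx'])/c['fx'],(v-c['cy'])/c['fy'],1]); o=-c['R'].T@c['t']
    return o+r*(z-o[2])/r[2]
E
python3 - <<'E'
from h import *
a,_=snap('top','t0'); b,_=snap('side','s0')
for n in('top','side'):
    c=arm.get_calibration(n);print(n,c['fx'],-c['R'].T@c['t'],c['R'].round(2).tolist())
s=arm.get_state();print(s['tool_rot'],s['tcp_pos'],s['contact_force'],s['time_s'])
E
```

```text
top 519.1221317460233 [ 0.33653956 -0.1009097   1.31737314] [[0.03, -1.0, 0.0], [-0.99, -0.03, -0.11], [0.11, 0.0, -0.99]]
side 434.84943729656715 [ 0.28039809 -0.8211075   0.84463778] [[0.97, -0.23, -0.01], [-0.18, -0.71, -0.68], [0.15, 0.66, -0.73]]
[-5.32576605e-01 -3.09565127e+00  2.38465908e-03] [0.19196309 0.54152657 0.22171583] [ 0.30196179 -0.16611547 -1.15981406] 0.1
```

View pics/t0.png

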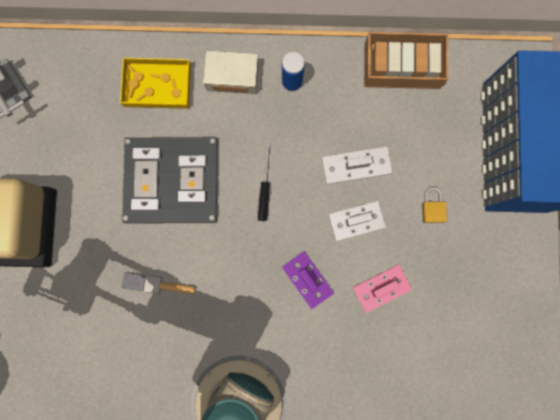

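View pics/s0.png

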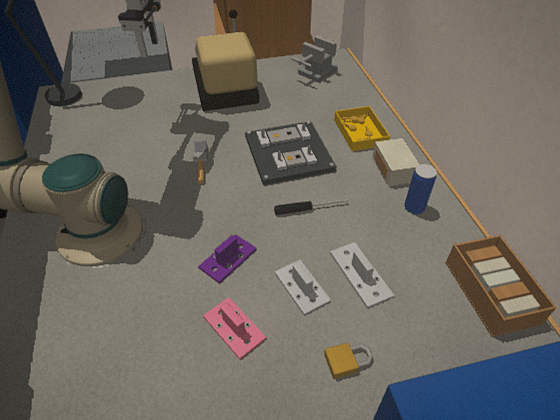

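The two silver plates fit: long at top (357,164), short at (357,220). The look-alikes are purple (308,280) and pink (383,288) and are excluded. The fixture is at (170,180), with its wider pair on the left (146, dowels at v≈153/204) and closer pair at (192, v≈160/197). The padlock is at (435,210) and the screwdriver at (265,190). I'll confirm this in an enlarged crop.

Run:
```python
from h import *
p=np.load('/tmp/t0.npz')['p'][:,:,::-1]
a=cv2.resize(p[125:235,115:225],None,fx=5,fy=5,interpolation=cv2.INTER_CUBIC)[:, :]
b=cv2.resize(p[140:245,315:400],None,fx=5,fy=5,interpolation=cv2.INTER_CUBIC)
a=cv2.resize(p[130:230,118:223],None,fx=3.7,fy=3.7,interpolation=cv2.INTER_CUBIC)
b=cv2.resize(p[140:245,315:400],None,fx=4.6,fy=4.6,interpolation=cv2.INTER_CUBIC)
o=np.zeros((490,790,3),np.uint8);o[:a.shape[0],:a.shape[1]]=a;o[:b.shape[0],395:395+b.shape[1]]=b
cv2.imwrite('pics/c0.png',o)
```

```text
(no output)
```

View pics/c0.png

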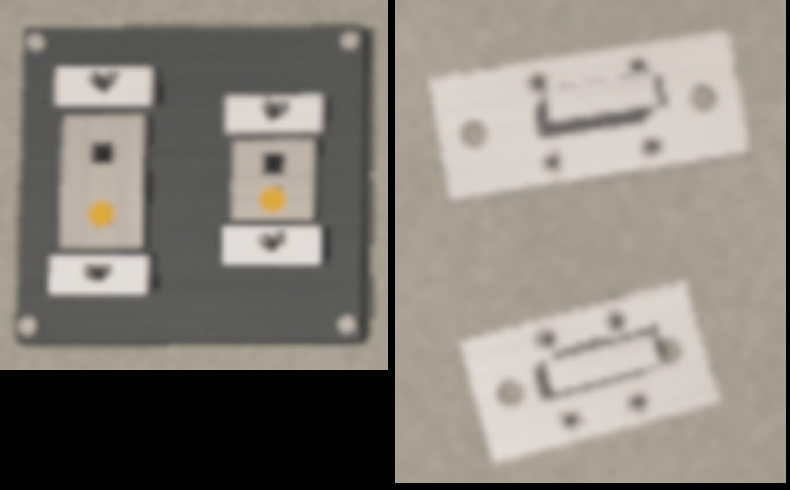

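```bash
cat >> h.py <<'E'
def blobs(p,roi,z,amin,thr=175):
    v0,v1,u0,u1=roi; s=cv2.resize(p[v0:v1,u0:u1],None,fx=4,fy=4,interpolation=cv2.INTER_CUBIC)
    m=(s.min(2)>thr).astype(np.uint8); m=cv2.morphologyEx(m,cv2.MORPH_CLOSE,np.ones((25,25))) if amin>8000 else m
    out=[]
    for c in cv2.findContours(m,cv2.RETR_EXTERNAL,cv2.CHAIN_APPROX_NONE)[0]:
        if cv2.contourArea(c)<amin: continue
        q=np.array([atz('top',(x+.5)/4-.5+u0,(y+.5)/4-.5+v0,z)[:2] for x,y in c[:,0]])
        (cx,cy),(w,h),a=cv2.minAreaRect((q*1000).astype(np.float32))
        if w<h: w,h,a=h,w,a-90
        out.append((cx,cy,w,h,(a+90)%180-90))
    return np.round(out,1)
E
python3 - <<'E'
from h import *
f=np.load('/tmp/t0.npz');p=f['p'];d=f['d']
print(p[150,146],p[160,175],p[180,146],p[165,335],p[115,300])
for t in(165,180,195):
  print(t,blobs(p,(128,230,118,223),.034,800,t).tolist(),blobs(p,(140,245,315,400),.008,9000,t).tolist())
print(P('top',d,357,160),P('top',d,358,218),P('top',d,338,167),P('top',d,146,181))
E
```

```text
[148 141 137] [87 87 86] [193 181 172] [220 214 207] [162 154 141]Traceback (most recent call last):
  File "<stdin>", line 5, in <module>
  File "h.py", line 17, in blobs
    q=np.array([atz('top',(x+.5)/4-.5+u0,(y+.5)/4-.5+v0,z)[:2] for x,y in c[:,0]])
                ~~~^^^^^^^^^^^^^^^^^^^^^^^^^^^^^^^^^^^^^^^
  File "h.py", line 9, in atz
    c=arm.get_calibration(cam); r=c['R'].T@np.array([(u-c['cx'])/c['fx'],(v-c['cy'])/c['fy'],1]); o=-c['R'].T@c['t']
ValueError: time passes only in moves, steps and waits
```

```bash
sed -i "s/^from plant import arm/from plant import arm\nC={n:arm.get_calibration(n) for n in('top','side')}/; s/c=arm.get_calibration(cam)/c=C[cam]/" h.py
python3 - <<'E'
from h import *
f=np.load('/tmp/t0.npz');p=f['p'];d=f['d']
for t in(165,180,195):
  print(t,blobs(p,(128,230,118,223),.034,800,t).tolist(),blobs(p,(140,245,315,400),.008,9000,t).tolist())
print(P('top',d,357,160),P('top',d,358,218),P('top',d,338,167),P('top',d,146,181))
E
```

```text
165 [[484.0, 249.1, 65.4, 25.1, -88.4], [507.3, 133.4, 65.3, 25.2, -88.4], [551.2, 135.1, 49.4, 48.5, -87.4], [547.2, 249.9, 83.9, 50.0, 3.4], [597.7, 136.1, 63.6, 24.4, -87.7], [613.3, 252.8, 63.9, 25.6, -88.4]] [[459.5, -284.6, 132.3, 73.5, -73.1], [603.5, -282.9, 172.3, 72.1, -79.3]]
180 [[484.0, 249.1, 64.1, 23.8, -88.4], [507.3, 133.4, 64.0, 23.9, -88.4], [597.4, 136.1, 62.3, 22.3, -87.7], [613.3, 252.8, 62.5, 24.4, -88.4]] [[459.5, -284.4, 129.7, 70.2, -73.3], [603.3, -282.7, 169.4, 69.1, -79.3]]
195 [[484.0, 249.2, 62.8, 22.6, -88.4], [507.6, 133.4, 62.7, 22.0, -88.4], [597.6, 136.1, 59.9, 19.8, -88.4], [613.7, 252.8, 59.8, 22.4, -88.4]] [[459.1, -284.2, 126.2, 67.4, -73.5], [603.1, -282.6, 165.6, 66.0, -79.3]]
[ 0.60485188 -0.27672985  0.05629617] [ 0.46075423 -0.28046644  0.05884449] [ 0.59596547 -0.23523575  0.00599954] [0.54280024 0.24917932 0.02748605]
```

```bash
cat >> h.py <<'E'
from scipy.spatial.transform import Rotation as Ro
def go(x,y,z,yaw):
    s=arm.get_state(); R0=Ro.from_rotvec(s['tool_rot']); a=np.radians(yaw)/2
    R1=Ro.from_rotvec(np.pi*np.array([np.cos(a),np.sin(a),0]))
    w=(R0.inv()*R1).as_rotvec()/np.pi; d=np.array([x,y,z])-s['tcp_pos']
    print('tcp',s['tcp_pos'].round(4),'t',round(s['time_s'],2),'turn',w.round(4),'shift before turn',(R0.inv().apply(d)/.03).round(3),'after turn',(R1.inv().apply(d)/.03).round(3),'F',np.round(s['contact_force'],1),'gap',s['finger_gap'])
E
python3 -c "
from h import *
go(.459,-.284,.2,106.7)"
```

```text
tcp [0.192  0.5415 0.2217] t 0.1 turn [-5.000e-04  2.000e-04  2.988e-01] shift before turn [-17.586 -22.96    0.757] after turn [-28.915   0.618   0.724] F [ 0.3 -0.2 -1.2] gap 0.9996783282040923
```

Request:
apply_moves(
  plan=[0, 0, 0, 0, 0, 0.05, 0, 0, 0, 0, 0, 0.05, 0, 0, 0, 0, 0, 0.05, 0, 0, 0, 0, 0, 0.05, 0, 0, 0, 0, 0, 0.05, 0, 0, 0, 0, 0, 0.05, -1, 0.02, 0, 0, 0, 0, -1, 0.02, 0, 0, 0, 0, -1, 0.02, 0, 0, 0, 0, -1, 0.02, 0, 0, 0, 0],
  grip=1,
)

```text
time_s: 1.35
tcp_pos: [0.2285, 0.4264, 0.222]
tool_rot: [1.88, 2.517, -0.001]
contact_force: [-0.1, -0.5, 0.1]
finger_gap: 1.004
grip_force: 0.0
```

Request:
apply_moves(
  plan=[-1, 0.02, 0, 0, 0, 0, -1, 0.02, 0, 0, 0, 0, -1, 0.02, 0, 0, 0, 0, -1, 0.02, 0, 0, 0, 0, -1, 0.02, 0, 0, 0, 0, -1, 0.02, 0, 0, 0, 0, -1, 0.02, 0, 0, 0, 0, -1, 0.02, 0, 0, 0, 0, -1, 0.02, 0, 0, 0, 0, -1, 0.02, 0, 0, 0, 0],
)

```text
time_s: 2.6
tcp_pos: [0.3193, 0.1406, 0.2223]
tool_rot: [-1.88, -2.517, 0.0]
contact_force: [0.6, -0.8, -0.2]
finger_gap: 1.001
grip_force: 0.0
```

Request:
apply_moves(
  plan=[-1, 0.02, 0, 0, 0, 0, -1, 0.02, 0, 0, 0, 0, -1, 0.02, 0, 0, 0, 0, -1, 0.02, 0, 0, 0, 0, -1, 0.02, 0, 0, 0, 0, -1, 0.02, 0, 0, 0, 0, -1, 0.02, 0, 0, 0, 0, -1, 0.02, 0, 0, 0, 0, -1, 0.02, 0, 0, 0, 0, -1, 0.02, 0, 0, 0, 0],
)

```text
time_s: 3.85
tcp_pos: [0.4101, -0.1452, 0.2221]
tool_rot: [-1.88, -2.516, -0.0]
contact_force: [0.0, -0.8, 0.5]
finger_gap: 1.005
grip_force: 0.0
```

```bash
python3 -c "
from h import *
go(.459,-.284,.12,106.7)"
```

```text
tcp [ 0.4101 -0.1452  0.2221] t 3.85 turn [-0.0001 -0.0002 -0.0013] shift before turn [-4.899  0.253  3.401] after turn [-4.898  0.231  3.404] F [ 0.  -0.8  0.5] gap 1.0045688038221035
```

Request:
apply_moves(
  plan=[-1, 0.05, 0, 0, 0, 0, -1, 0.05, 0, 0, 0, 0, -1, 0.05, 0, 0, 0, 0, -1, 0.05, 0, 0, 0, 0, -0.9, 0.04, 0.5, 0, 0, 0, 0, 0, 1, 0, 0, 0, 0, 0, 1, 0, 0, 0, 0, 0, 0.9, 0, 0, 0, 0, 0, 0, 0, 0, 0, 0, 0, 0, 0, 0, 0],
)

```text
time_s: 5.1
tcp_pos: [0.4592, -0.2837, 0.1211]
tool_rot: [1.88, 2.516, 0.0]
contact_force: [0.0, 0.1, 0.2]
finger_gap: 1.0
grip_force: 0.0
```

```bash
python3 -c "
from h import *
go(.459,-.284,.036,106.7)
p,d=snap('side','s1')
cv2.imwrite('pics/s1c.png',cv2.resize(p[190:370,190:430,::-1],None,fx=3,fy=3))"
```

```text
tcp [ 0.4592 -0.2837  0.1211] t 5.1 turn [ 0.0002  0.0003 -0.0012] shift before turn [-0.005 -0.012  2.838] after turn [-0.007 -0.011  2.838] F [0.  0.1 0.2] gap 1.0002129689951456
```

View pics/s1c.png

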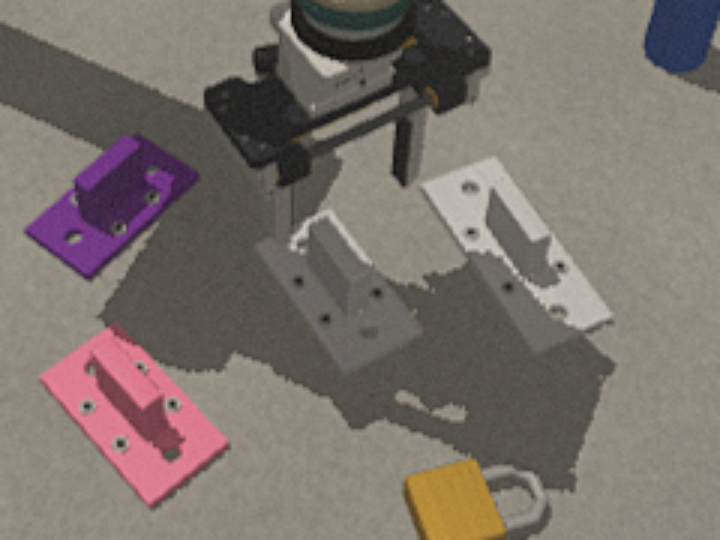

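The crop shows the open jaws straddling the short plate's block (crop about (335,260)) and aligned with it. Next I descend and close.

Request:
apply_moves(
  plan=[0, 0, 0.8, 0, 0, 0, 0, 0, 0.8, 0, 0, 0, 0, 0, 0.6, 0, 0, 0, 0, 0, 0.4, 0, 0, 0, 0, 0, 0.2, 0, 0, 0, 0, 0, 0, 0, 0, 0],
)

```text
time_s: 5.9
tcp_pos: [0.459, -0.2835, 0.0367]
tool_rot: [1.88, 2.517, 0.0]
contact_force: [-0.0, -0.1, 0.0]
finger_gap: 0.997
grip_force: 0.0
```

Request:
apply_moves(
  plan=[0, 0, 0, 0, 0, 0, 0, 0, 0, 0, 0, 0, 0, 0, 0, 0, 0, 0, 0, 0, 0, 0, 0, 0, 0, 0, 0, 0, 0, 0, 0, 0, 0, 0, 0, 0, 0, 0, 0, 0, 0, 0, 0, 0, 0, 0, 0, 0],
  grip=-1,
  grip_force=35,
)

```text
time_s: 6.9
tcp_pos: [0.4583, -0.2833, 0.0364]
tool_rot: [-1.879, -2.516, 0.001]
contact_force: [-0.3, 0.0, 1.8]
finger_gap: 0.191
grip_force: 35.2
```

Request:
apply_moves(
  plan=[0, 0, -0.3, 0, 0, 0, 0, 0, -0.7, 0, 0, 0, 0, 0, -0.9, 0, 0, 0, 0, 0, -0.9, 0, 0, 0, 0, 0, -0.7, 0, 0, 0, 0, 0, -0.5, 0, 0, 0, 0, 0, 0, 0, 0, 0],
)

```text
time_s: 7.78
tcp_pos: [0.4593, -0.2836, 0.1574]
tool_rot: [1.879, 2.515, 0.0]
contact_force: [-0.5, -0.0, -3.5]
finger_gap: 0.188
grip_force: 35.0
```

```bash
python3 -c "
from h import *
go(.5524,.1348,.16,181.6)"
```

```text
tcp [ 0.4593 -0.2836  0.1574] t 7.78 turn [ 0.      0.0007 -0.4174] shift before turn [12.495  6.933 -0.099] after turn [-3.493 13.856 -0.087] F [-0.5 -0.  -3.5] gap 0.1884804014025304
```

Request:
apply_moves(
  plan=[0, 0, 0, 0, 0, -0.04, 0, 0, 0, 0, 0, -0.05, 0, 0, 0, 0, 0, -0.05, 0, 0, 0, 0, 0, -0.05, 0, 0, 0, 0, 0, -0.05, 0, 0, 0, 0, 0, -0.05, 0, 0, 0, 0, 0, -0.05, 0, 0, 0, 0, 0, -0.04, 0, 0, 0, 0, 0, -0.037, -0.1, 0.4, 0, 0, 0, 0],
)

```text
time_s: 9.02
tcp_pos: [0.461, -0.271, 0.1552]
tool_rot: [0.038, -3.14, -0.002]
contact_force: [0.1, -0.3, -4.0]
finger_gap: 0.191
grip_force: 35.0
```

Request:
apply_moves(
  plan=[-0.25, 1, 0, 0, 0, 0, -0.25, 1, 0, 0, 0, 0, -0.25, 1, 0, 0, 0, 0, -0.25, 1, 0, 0, 0, 0, -0.25, 1, 0, 0, 0, 0, -0.25, 1, 0, 0, 0, 0, -0.25, 1, 0, 0, 0, 0, -0.25, 1, 0, 0, 0, 0, -0.25, 1, 0, 0, 0, 0, -0.25, 1, 0, 0, 0, 0],
)

```text
time_s: 10.28
tcp_pos: [0.5277, 0.0326, 0.1558]
tool_rot: [0.039, -3.14, -0.001]
contact_force: [-0.6, -0.1, -2.3]
finger_gap: 0.189
grip_force: 35.0
```

Request:
apply_moves(
  plan=[-0.25, 1, 0, 0, 0, 0, -0.25, 1, 0, 0, 0, 0, -0.25, 0.8, 0, 0, 0, 0, -0.1, 0.5, 0, 0, 0, 0, 0, 0.2, 0, 0, 0, 0, 0, 0, 0, 0, 0, 0, 0, 0, 0, 0, 0, 0],
)

```text
time_s: 11.15
tcp_pos: [0.5508, 0.1355, 0.1565]
tool_rot: [0.041, -3.141, 0.001]
contact_force: [-0.6, -0.2, -3.2]
finger_gap: 0.186
grip_force: 35.0
```

```bash
python3 -c "
from h import *
go(.5524,.1348,.12,181.6)
p,d=snap('top','t2');q,_=snap('side','s2')
o=np.hstack([cv2.resize(p[110:240,110:240,::-1],(400,400),interpolation=2),cv2.resize(q[90:220,220:350,::-1],(400,400),interpolation=2)])
cv2.imwrite('pics/c2.png',o)"
```

```text
tcp [0.5508 0.1355 0.1565] t 11.15 turn [-0.0001 -0.0001 -0.0007] shift before turn [-0.052 -0.026  1.215] after turn [-0.052 -0.026  1.215] F [-0.6 -0.2 -3.2] gap 0.18578259700041347
```

View pics/c2.png

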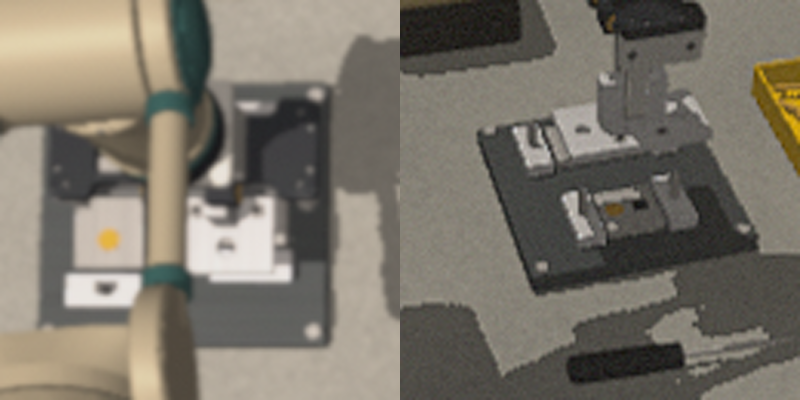

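The short plate hangs over the closer station. Its near hole shows at top pixel ≈(184,190) and in the side view at ≈(409,132). I'll measure the hole centre in both views against the near dowel.

Run:
```python
from h import *
p=np.load('/tmp/t2.npz')['p'].astype(float).mean(2);q=np.load('/tmp/s2.npz')['p'].astype(float).mean(2)
def cen(g,u,v,r,t,z,cam):
    s=g[v-r:v+r+1,u-r:u+r+1]; w=np.clip(t-s,0,None); yy,xx=np.mgrid[-r:r+1,-r:r+1]
    U=u+(w*xx).sum()/w.sum();V=v+(w*yy).sum()/w.sum();print(cam,U.round(2),V.round(2),atz(cam,U,V,z).round(4));return
print(p[183:204,180:190].astype(int))
cen(p,184,190,4,190,.128,'top')
us,vs=round(220+(583-400)*.325),round(90+128*.325);print(us,vs);print(q[vs-5:vs+6,us-7:us+8].astype(int))
cen(q,us,vs,4,180,.128,'side')
print(p[185,165:205].astype(int))
# expected hole
print(np.array([.5508,.1355])-.045*np.array([np.cos(.029),np.sin(.029)]))
```

```text
[[174 165 162 162 161 160 169 199 220 225]
 [215 211 208 208 207 208 210 218 223 226]
 [226 225 222 221 221 222 223 223 225 226]
 [227 223 218 217 219 221 224 224 225 227]
 [221 206 191 193 198 211 221 224 226 227]
 [208 174 165 174 180 194 214 223 226 228]
 [188 144 135 142 146 161 198 220 226 228]
 [184 144 135 136 133 142 188 219 225 228]
 [199 184 191 197 191 183 204 222 227 228]
 [217 210 214 220 218 214 219 225 228 228]
 [226 221 219 221 222 223 225 227 228 229]
 [229 227 225 224 225 227 228 228 228 229]
 [230 229 228 227 228 228 228 228 228 229]
 [230 230 228 227 227 229 228 228 229 230]
 [226 226 224 224 224 224 225 224 225 226]
 [214 213 212 211 211 213 212 212 213 213]
 [218 218 217 218 218 218 218 218 219 218]
 [219 219 219 219 219 219 219 219 219 219]
 [173 173 174 173 174 172 173 172 173 173]
 [115 115 115 115 114 114 114 114 114 114]
 [ 97  97  97  97  96  96  95  96  96  96]]
top 182.82 189.4 [0.5094 0.1356 0.128 ]
279 132
[[172 169 161 170 170 167 163 167 170 170 173 160  91  83  96]
 [169 168 170 169 169 171 170 168 172 169 175 160  93  81  91]
 [171 171 172 171 170 173 171 174 171 171 170 163 106  81  90]
 [178 172 169 170 171 157 140 141 159 171 174 174 142  76  87]
 [181 176 172 171 164 120  95  93 112 135 169 172 160 101  82]
 [154 173 172 171 159  88  75  88  85  96 168 173 168 147  98]
 [118 176 170 166 170 143 137 141 143 144 174 167 169 169 151]
 [105 157 170 173 168 168 170 175 170 169 168 164 172 169 171]
 [111 140 177 172 172 171 172 170 166 172 165 171 167 168 169]
 [122 118 162 170 173 166 164 171 168 166 168 167 169 168 170]
 [134 109 146 171 176 165 168 171 171 169 171 168 174 172 173]]
side 278.96 131.86 [0.5066 0.1357 0.128 ]
[151 143 131 116 111 146 198 220 224 225 226 227 227 225 225 226 225 222
 221 221 222 223 223 225 226 227 226 226 227 227 227 227 222 188 145 131
 126 108  81  61]
[0.50581892 0.13419518]
```

Run:
```python
from h import *
p=np.load('/tmp/t2.npz')['p'].astype(float).mean(2)
for r in(187,193,195,197): print(r,p[r,163:206].astype(int))
for u,v in((183,189.5),(183,200.5)): print(atz('top',u,v,.128))
```

```text
187 [165 159 152 143 131 115 110 147 198 220 224 225 227 228 227 226 225 221
 206 191 193 198 211 221 224 226 227 227 227 227 228 227 227 228 222 195
 177 185 181 146  96  71  65]
193 [163 158 150 141 129 113 109 148 201 222 226 228 229 229 228 227 227 226
 221 219 221 222 223 225 227 228 229 229 228 228 228 229 229 230 224 194
 152 139 138 138 135 114  81]
195 [124 120 114 108 103  95 100 146 201 222 227 228 229 230 229 227 229 230
 229 228 227 228 228 228 228 228 229 229 227 228 228 229 230 230 224 197
 163 158 160 160 155 128  86]
197 [ 83  81  77  75  71  67  77 118 172 209 220 224 225 225 224 223 225 226
 226 224 224 224 224 225 224 225 226 225 224 224 225 225 225 226 222 206
 209 222 224 225 219 175 105]
[0.50916337 0.1351512  0.128     ]
[0.48351469 0.13390835 0.128     ]
```

Both views put the hole about 1 to 2 mm off in +y from the dowel line. I'll shift −1.4 mm in y and +0.6 mm in x, then lower to just above the tips and continue while watching side force.

Request:
apply_moves(
  plan=[-0.02, -0.05, 0.4, 0, 0, 0, 0, 0, 0.5, 0, 0, 0, 0, 0, 0.4, 0, 0, 0, 0, 0, 0.3, 0, 0, 0, 0, 0, 0.15, 0, 0, 0, 0, 0, 0, 0, 0, 0, 0, 0, 0, 0, 0, 0],
)

```text
time_s: 12.12
tcp_pos: [0.5521, 0.1349, 0.1044]
tool_rot: [-0.042, 3.14, 0.0]
contact_force: [0.5, 0.1, -2.7]
finger_gap: 0.189
grip_force: 35.0
```

Request:
apply_moves(
  plan=[0, 0, 0.1, 0, 0, 0, 0, 0, 0.1, 0, 0, 0, 0, 0, 0.1, 0, 0, 0, 0, 0, 0, 0, 0, 0],
)

```text
time_s: 12.62
tcp_pos: [0.5514, 0.1348, 0.0946]
tool_rot: [0.042, -3.141, 0.0]
contact_force: [0.3, -0.8, -3.2]
finger_gap: 0.19
grip_force: 35.0
```

No contact 5 mm below the tips, so the dowels are entering. Continuing.

Request:
apply_moves(
  plan=[0, 0, 0.1, 0, 0, 0, 0, 0, 0.1, 0, 0, 0, 0, 0, 0.1, 0, 0, 0, 0, 0, 0.1, 0, 0, 0, 0, 0, 0, 0, 0, 0],
)

```text
time_s: 13.25
tcp_pos: [0.5514, 0.1348, 0.0825]
tool_rot: [0.042, -3.14, 0.0]
contact_force: [-0.3, -0.9, -3.9]
finger_gap: 0.188
grip_force: 35.0
```

Request:
apply_moves(
  plan=[0, 0, 0.1, 0, 0, 0, 0, 0, 0.1, 0, 0, 0, 0, 0, 0.08, 0, 0, 0, 0, 0, 0.06, 0, 0, 0, 0, 0, 0.04, 0, 0, 0, 0, 0, 0.02, 0, 0, 0, 0, 0, 0, 0, 0, 0],
)

```text
time_s: 14.12
tcp_pos: [0.5515, 0.1347, 0.0709]
tool_rot: [0.042, -3.141, 0.0]
contact_force: [-1.4, -1.5, -2.4]
finger_gap: 0.19
grip_force: 35.0
```

Request:
apply_moves(
  plan=[0, 0, 0.03, 0, 0, 0, 0, 0, 0.03, 0, 0, 0, 0, 0, 0, 0, 0, 0],
)

```text
time_s: 14.5
tcp_pos: [0.5515, 0.1348, 0.0704]
tool_rot: [-0.042, 3.141, -0.0]
contact_force: [-4.8, -0.5, 6.0]
finger_gap: 0.187
grip_force: 35.0
```

Seated: a 6 N upward reaction at the expected height. Release and retreat.

Request:
apply_moves(
  plan=[0, 0, 0, 0, 0, 0, 0, 0, 0, 0, 0, 0, 0, 0, 0, 0, 0, 0, 0, 0, 0, 0, 0, 0, 0, 0, 0, 0, 0, 0],
  grip=0.3,
)

```text
time_s: 15.12
tcp_pos: [0.5518, 0.1349, 0.0691]
tool_rot: [-0.042, 3.141, 0.0]
contact_force: [-0.4, -0.6, -0.1]
finger_gap: 0.641
grip_force: 0.0
```

Request:
apply_moves(
  plan=[0, 0, -0.3, 0, 0, 0, 0, 0, -0.7, 0, 0, 0, 0, 0, -1, 0, 0, 0, 0, 0, -1, 0, 0, 0, 0, 0, -1, 0, 0, 0, 0, 0, 0, 0, 0, 0],
  grip=1,
)

```text
time_s: 15.88
tcp_pos: [0.5535, 0.1351, 0.1921]
tool_rot: [-0.042, 3.135, 0.001]
contact_force: [-0.1, -0.1, -0.7]
finger_gap: 0.998
grip_force: 0.0
```

```bash
python3 -c "
from h import *
go(.6032,-.2827,.19,100.7)"
```

```text
tcp [0.5535 0.1351 0.1921] t 15.88 turn [0.0016 0.0015 0.4491] shift before turn [ -1.283 -13.965   0.068] after turn [-13.991  -0.957   0.07 ] F [-0.1 -0.1 -0.7] gap 0.9983653906935579
```

Request:
apply_moves(
  plan=[-0.09, -1, 0, 0, 0, 0, -0.09, -1, 0, 0, 0, 0, -0.09, -1, 0, 0, 0, 0, -0.09, -1, 0, 0, 0, 0, -0.09, -1, 0, 0, 0, 0, -0.09, -1, 0, 0, 0, 0, -0.09, -1, 0, 0, 0, 0, -0.09, -1, 0, 0, 0, 0, -0.09, -1, 0, 0, 0, 0, -0.09, -1, 0, 0, 0, 0],
)

```text
time_s: 17.12
tcp_pos: [0.586, -0.165, 0.1876]
tool_rot: [0.042, -3.139, -0.002]
contact_force: [0.1, -0.4, -0.4]
finger_gap: 0.997
grip_force: 0.0
```

Request:
apply_moves(
  plan=[-0.09, -1, 0, 0, 0, 0, -0.09, -1, 0, 0, 0, 0, -0.09, -1, 0, 0, 0, 0, -0.09, -0.9, 0, 0, 0, 0, 0, 0, 0, 0, 0, 0.05, 0, 0, 0, 0, 0, 0.05, 0, 0, 0, 0, 0, 0.05, 0, 0, 0, 0, 0, 0.05, 0, 0, 0, 0, 0, 0.05, 0, 0, 0, 0, 0, 0.05],
)

```text
time_s: 18.38
tcp_pos: [0.6004, -0.2811, 0.1882]
tool_rot: [-1.395, -2.813, -0.0]
contact_force: [0.4, -0.7, -0.1]
finger_gap: 0.999
grip_force: 0.0
```

Request:
apply_moves(
  plan=[0, 0, 0, 0, 0, 0.05, 0, 0, 0, 0, 0, 0.05, 0, 0, 0, 0, 0, 0.05, 0, 0, 0, 0, 0, 0, 0, 0, 0, 0, 0, 0],
)

```text
time_s: 19.0
tcp_pos: [0.6005, -0.2811, 0.1887]
tool_rot: [-2.005, -2.418, 0.0]
contact_force: [-0.4, 0.2, -0.1]
finger_gap: 1.002
grip_force: 0.0
```

```bash
python3 -c "
from h import *
go(.6032,-.2827,.036,100.7)
p,d=snap('top','t3');print(blobs(p,(128,230,118,223),.042,3000,170))
q,_=snap('side','s3')
o=np.hstack([cv2.resize(q[90:220,230:360,::-1],(400,400),interpolation=2),cv2.resize(q[190:340,280:430,::-1],(400,400),interpolation=2)])
cv2.imwrite('pics/c3.png',o)"
```

```text
tcp [ 0.6005 -0.2811  0.1887] t 19.0 turn [-0.0002 -0.0002 -0.0002] shift before turn [-0.073  0.08   5.09 ] after turn [-0.07   0.077  5.09 ] F [-0.4  0.2 -0.1] gap 1.002036480258178
[[483.1 247.   64.9  24.9 -88.4]
 [544.9 247.7  81.4  49.7   3.4]
 [553.9 135.5 129.3  69.5   1.6]
 [611.6 250.6  63.4  25.5 -88.4]]
```

View pics/c3.png

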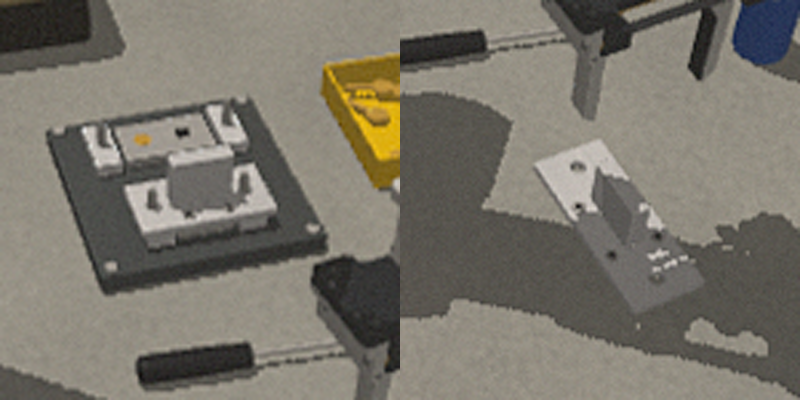

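The short plate sits flat with both dowels through it (crop (152,195) and (245,180)). The jaws are above the long plate, so I descend and grasp it.

Request:
apply_moves(
  plan=[-0.07, 0.08, 0.8, 0, 0, 0, 0, 0, 1, 0, 0, 0, 0, 0, 1, 0, 0, 0, 0, 0, 0.9, 0, 0, 0, 0, 0, 0.7, 0, 0, 0, 0, 0, 0.4, 0, 0, 0, 0, 0, 0.25, 0, 0, 0, 0, 0, 0, 0, 0, 0],
)

```text
time_s: 20.1
tcp_pos: [0.6035, -0.2826, 0.0376]
tool_rot: [-2.008, -2.416, -0.0]
contact_force: [-0.4, -1.7, 0.8]
finger_gap: 1.0
grip_force: 0.0
```

Request:
apply_moves(
  plan=[0, 0, 0, 0, 0, 0, 0, 0, 0, 0, 0, 0, 0, 0, 0, 0, 0, 0, 0, 0, 0, 0, 0, 0, 0, 0, 0, 0, 0, 0, 0, 0, 0, 0, 0, 0, 0, 0, 0, 0, 0, 0, 0, 0, 0, 0, 0, 0],
  grip=-1,
  grip_force=35,
)

```text
time_s: 21.1
tcp_pos: [0.6024, -0.2827, 0.0376]
tool_rot: [-2.007, -2.415, 0.002]
contact_force: [0.8, -0.1, 4.9]
finger_gap: 0.189
grip_force: 35.3
```

Request:
apply_moves(
  plan=[0, 0, -0.3, 0, 0, 0, 0, 0, -0.7, 0, 0, 0, 0, 0, -0.9, 0, 0, 0, 0, 0, -1, 0, 0, 0, 0, 0, -0.9, 0, 0, 0, 0, 0, -0.7, 0, 0, 0, 0, 0, -0.4, 0, 0, 0, 0, 0, 0, 0, 0, 0],
)

```text
time_s: 22.1
tcp_pos: [0.6038, -0.2827, 0.1853]
tool_rot: [2.007, 2.415, 0.001]
contact_force: [-0.2, 0.5, -4.8]
finger_gap: 0.187
grip_force: 35.0
```

```bash
python3 -c "
from h import *
go(.5487,.2510,.18,181.6)"
```

```text
tcp [ 0.6038 -0.2827  0.1853] t 22.1 turn [ 1.000e-04  5.000e-04 -4.503e-01] shift before turn [17.827  1.449  0.164] after turn [ 1.338 17.836  0.176] F [-0.2  0.5 -4.8] gap 0.18709561472485903
```

Request:
apply_moves(
  plan=[0, 0, 0, 0, 0, -0.03, 0, 0, 0, 0, 0, -0.05, 0, 0, 0, 0, 0, -0.05, 0, 0, 0, 0, 0, -0.05, 0, 0, 0, 0, 0, -0.05, 0, 0, 0, 0, 0, -0.05, 0, 0, 0, 0, 0, -0.05, 0, 0, 0, 0, 0, -0.05, 0, 0, 0, 0, 0, -0.04, 0, 0, 0, 0, 0, -0.03],
)

```text
time_s: 23.35
tcp_pos: [0.6027, -0.2822, 0.1829]
tool_rot: [0.047, -3.139, -0.003]
contact_force: [-0.5, -0.2, -3.7]
finger_gap: 0.186
grip_force: 35.0
```

Request:
apply_moves(
  plan=[0.04, 0.5, 0, 0, 0, 0, 0.075, 1, 0, 0, 0, 0, 0.075, 1, 0, 0, 0, 0, 0.075, 1, 0, 0, 0, 0, 0.075, 1, 0, 0, 0, 0, 0.075, 1, 0, 0, 0, 0, 0.075, 1, 0, 0, 0, 0, 0.075, 1, 0, 0, 0, 0, 0.075, 1, 0, 0, 0, 0, 0.075, 1, 0, 0, 0, 0],
)

```text
time_s: 24.6
tcp_pos: [0.5731, 0.0037, 0.1841]
tool_rot: [0.04, -3.14, -0.002]
contact_force: [0.3, -0.4, -3.9]
finger_gap: 0.19
grip_force: 35.0
```

Request:
apply_moves(
  plan=[0.075, 1, 0, 0, 0, 0, 0.075, 1, 0, 0, 0, 0, 0.075, 1, 0, 0, 0, 0, 0.075, 1, 0, 0, 0, 0, 0.075, 1, 0, 0, 0, 0, 0.075, 1, 0, 0, 0, 0, 0.075, 1, 0, 0, 0, 0, 0.075, 0.8, 0, 0, 0, 0, 0.04, 0.5, 0, 0, 0, 0, 0, 0, 0, 0, 0, 0],
)

```text
time_s: 25.85
tcp_pos: [0.5477, 0.251, 0.1843]
tool_rot: [0.044, -3.141, 0.0]
contact_force: [-0.3, -0.3, -3.0]
finger_gap: 0.189
grip_force: 35.0
```

```bash
python3 -c "
from h import *
go(.5487,.2510,.11,181.6)"
```

```text
tcp [0.5477 0.251  0.1843] t 25.85 turn [-0.0001 -0.0002  0.    ] shift before turn [-3.500e-02  1.000e-03  2.476e+00] after turn [-3.400e-02  1.000e-03  2.476e+00] F [-0.3 -0.3 -3. ] gap 0.18889673510312605
```

Request:
apply_moves(
  plan=[-0.03, 0, 0.4, 0, 0, 0, 0, 0, 0.6, 0, 0, 0, 0, 0, 0.6, 0, 0, 0, 0, 0, 0.4, 0, 0, 0, 0, 0, 0.1, 0, 0, 0, 0, 0, 0, 0, 0, 0],
)

```text
time_s: 26.6
tcp_pos: [0.5496, 0.2499, 0.1218]
tool_rot: [-0.041, 3.141, 0.0]
contact_force: [-0.1, -0.1, -3.5]
finger_gap: 0.189
grip_force: 35.0
```

```bash
python3 -c "
from h import *
go(.5487,.2510,.11,181.6)
p,d=snap('top','t4');q,_=snap('side','s4')
o=np.hstack([cv2.resize(p[110:240,90:220,::-1],(400,400),interpolation=2),cv2.resize(q[90:190,230:330,::-1],(400,400),interpolation=2)])
cv2.imwrite('pics/c4.png',o)"
```

```text
tcp [0.5496 0.2499 0.1218] t 26.6 turn [ 0.      0.0001 -0.0005] shift before turn [0.03  0.039 0.392] after turn [0.03  0.039 0.392] F [-0.1 -0.1 -3.5] gap 0.18883255964470727
```

View pics/c4.png

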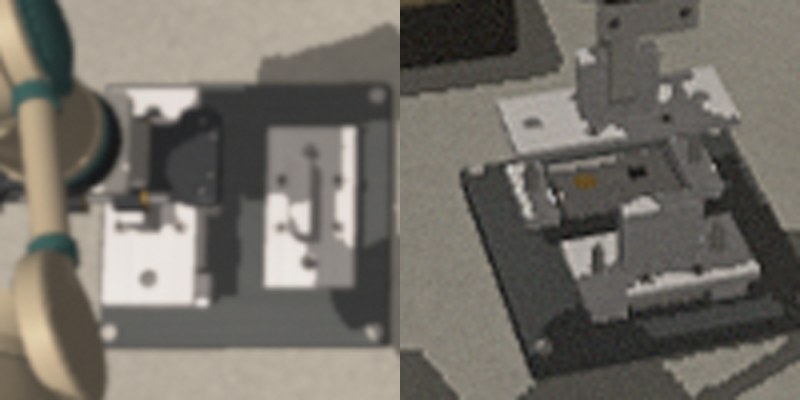

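The long plate is above the wider station. Its near hole is at top ≈(138,200) and side ≈(263,120). I'll measure its offset from the near dowel.

Run:
```python
from h import *
for n,cam,u,v,t in(('t4','top',138,200,190),('s4','side',263,120,150)):
    g=np.load(f'/tmp/{n}.npz')['p'].astype(float).mean(2);r=4
    s=g[v-r:v+r+1,u-r:u+r+1];w=np.clip(t-s,0,None);yy,xx=np.mgrid[-r:r+1,-r:r+1]
    print(s.astype(int));U=u+(w*xx).sum()/w.sum();V=v+(w*yy).sum()/w.sum();print(cam,U,V,atz(cam,U,V,.0922))
print('hole by tcp',np.array([.5496,.2499])-.065*np.array([np.cos(.028),np.sin(.028)]),'dowel .484 .2491')
```

```text
[[229 229 227 224 223 225 227 228 229]
 [229 226 218 203 196 205 218 226 228]
 [227 214 183 156 147 160 191 218 228]
 [222 192 150 132 130 138 170 212 227]
 [217 177 139 133 136 141 167 210 226]
 [218 183 147 138 139 149 177 214 227]
 [225 207 173 155 155 171 199 221 228]
 [229 223 209 195 193 206 219 227 229]
 [230 229 225 221 220 224 227 228 229]]
top 137.65910780669145 199.9550185873606 [0.48630519 0.24888629 0.0922    ]
[[170 171 163 163 169 162 169 167 167]
 [166 164 167 165 168 165 165 168 169]
 [166 169 170 172 170 169 167 164 162]
 [168 170 156 134 134 145 173 169 168]
 [167 147 103  89  90  98 142 173 167]
 [168 154 114 100 107 116 133 165 165]
 [166 165 154 152 157 159 158 165 169]
 [167 167 169 167 169 169 167 168 163]
 [166 165 165 166 166 169 167 163 163]]
side 262.6345864661654 120.32406015037594 [0.48418335 0.25087228 0.0922    ]
hole by tcp [0.48462548 0.24808024] dowel .484 .2491
```

Request:
apply_moves(
  plan=[0.03, 0.01, 0.2, 0, 0, 0, 0, 0, 0.2, 0, 0, 0, 0, 0, 0.13, 0, 0, 0, 0, 0, 0.1, 0, 0, 0, 0, 0, 0.1, 0, 0, 0, 0, 0, 0.1, 0, 0, 0, 0, 0, 0, 0, 0, 0],
)

```text
time_s: 27.58
tcp_pos: [0.5483, 0.2503, 0.0965]
tool_rot: [0.042, -3.141, 0.0]
contact_force: [1.0, -0.0, -2.8]
finger_gap: 0.189
grip_force: 35.0
```

Request:
apply_moves(
  plan=[0, 0, 0.1, 0, 0, 0, 0, 0, 0.1, 0, 0, 0, 0, 0, 0.1, 0, 0, 0, 0, 0, 0.1, 0, 0, 0, 0, 0, 0, 0, 0, 0],
)

```text
time_s: 28.2
tcp_pos: [0.5482, 0.2503, 0.0844]
tool_rot: [0.042, -3.141, 0.0]
contact_force: [-0.1, -0.1, -3.6]
finger_gap: 0.188
grip_force: 35.0
```

Free of contact 17 mm down the dowels; home is at about 0.0716.

Request:
apply_moves(
  plan=[0, 0, 0.1, 0, 0, 0, 0, 0, 0.1, 0, 0, 0, 0, 0, 0.08, 0, 0, 0, 0, 0, 0.06, 0, 0, 0, 0, 0, 0.04, 0, 0, 0, 0, 0, 0.03, 0, 0, 0, 0, 0, 0.02, 0, 0, 0, 0, 0, 0, 0, 0, 0],
)

```text
time_s: 29.2
tcp_pos: [0.5485, 0.2504, 0.0719]
tool_rot: [-0.042, 3.141, 0.0]
contact_force: [-0.4, -0.1, -3.7]
finger_gap: 0.192
grip_force: 35.0
```

Request:
apply_moves(
  plan=[0, 0, 0.02, 0, 0, 0, 0, 0, 0.02, 0, 0, 0, 0, 0, 0.02, 0, 0, 0, 0, 0, 0, 0, 0, 0],
)

```text
time_s: 29.7
tcp_pos: [0.5486, 0.2505, 0.0716]
tool_rot: [-0.042, 3.14, 0.0]
contact_force: [-0.7, -1.5, 7.1]
finger_gap: 0.191
grip_force: 35.0
```

Seated with a 7 N reaction. Release, rise and swing clear.

Request:
apply_moves(
  plan=[0, 0, 0, 0, 0, 0, 0, 0, 0, 0, 0, 0, 0, 0, 0, 0, 0, 0, 0, 0, 0, 0, 0, 0, 0, 0, 0, 0, 0, 0],
  grip=0.3,
)

```text
time_s: 30.32
tcp_pos: [0.5485, 0.2504, 0.07]
tool_rot: [0.042, -3.141, -0.0]
contact_force: [0.3, -0.5, 0.8]
finger_gap: 0.643
grip_force: 0.0
```

Request:
apply_moves(
  plan=[0, 0, -0.3, 0, 0, 0, 0, 0, -0.7, 0, 0, 0, 0, 0, -1, 0, 0, 0, 0, 0, -1, 0, 0, 0, 0, 0, -1, 0, 0, 0, 0.9, 0, 0, 0, 0, 0, 0.9, 0, 0, 0, 0, 0, 0.9, 0, 0, 0, 0, 0, 0.9, 0, 0, 0, 0, 0, 0.9, 0, 0, 0, 0, 0],
)

```text
time_s: 31.58
tcp_pos: [0.4128, 0.2468, 0.1908]
tool_rot: [-0.042, 3.14, 0.001]
contact_force: [-0.7, -0.7, 0.7]
finger_gap: 0.653
grip_force: 0.0
```

Request:
apply_moves(
  plan=[0.7, -1, 0, 0, 0, 0, 0.7, -1, 0, 0, 0, 0, 0.2, -1, 0, 0, 0, 0, 0, -1, 0, 0, 0, 0, 0, -1, 0, 0, 0, 0, 0, -1, 0, 0, 0, 0, 0, -1, 0, 0, 0, 0, 0, -1, 0, 0, 0, 0, 0, -1, 0, 0, 0, 0, 0, 0, 0, 0, 0, 0],
)

```text
time_s: 32.83
tcp_pos: [0.3731, -0.0257, 0.1907]
tool_rot: [-0.037, 3.14, -0.001]
contact_force: [0.1, 1.0, 0.3]
finger_gap: 0.651
grip_force: 0.0
```

```bash
python3 -c "
from h import *
go(.5487,.2510,.11,181.6)
p,d=snap('top','t5');print(blobs(p,(128,230,118,223),.042,3000,165))
q,_=snap('side','s5')
o=np.hstack([cv2.resize(p[110:240,90:220,::-1],(400,400),interpolation=2),cv2.resize(q[90:220,220:350,::-1],(400,400),interpolation=2)])
cv2.imwrite('pics/c5.png',o)"
```

```text
tcp [ 0.3731 -0.0257  0.1907] t 32.83 turn [-0.0001  0.0004 -0.0015] shift before turn [-6.063  9.085  2.694] after turn [-6.108  9.056  2.689] F [0.1 1.  0.3] gap 0.6511403709867871
[[554.2 135.5 129.9  70.6   1.6]
 [549.7 251.3 169.6  70.6   1.6]]
```

View pics/c5.png

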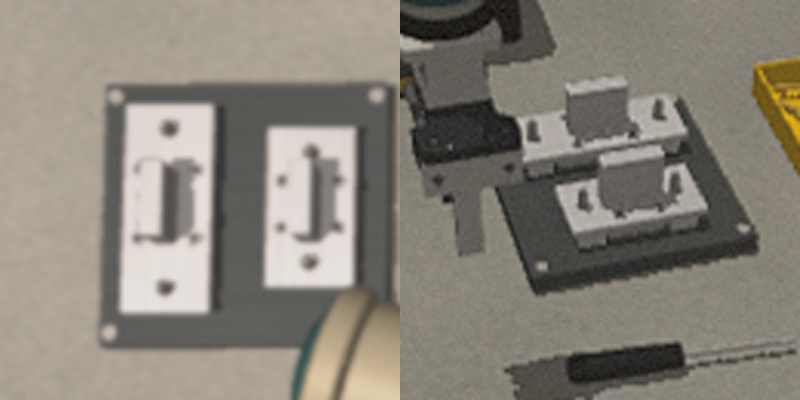

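Both plates sit flat with their dowels through, aligned at 1.6° and within about 2 mm of the station centres. The gripper is clear, so I'm handing in.

```bash
python3 -c "
from plant import arm
print(arm.sign_off())"
```

```text
the job is handed in; nothing more can be done
None
```

Both plates are on their matching stations, flat and released, with the padlock and screwdriver left alone; I handed the job in at about 33 s, and sign-off did not return a verdict.

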